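Find the blind hole of a microscope adapter barrel and hold it hole-up

TASK

The round aluminium barrel lying in the V-cradle has one blind set-screw hole in its curved side, facing some hidden way. Pick the barrel up by its flat ends, turn it over (re-gripping it in the cradle as often as needed) until the hole faces straight up, and finish while holding it still, level and hole-up, low over the shallow steel tray but clear of it, so that I can drop the screw in. Leave the other things on the bench where they are.

Things in the scene. Friction and masses are not known exactly. Their poses are not given: they have to be found in the camera images.
- barrel_center (a point): Centre of the loose barrel: plain aluminium cylinder, diameter 40 mm, length 56 mm, flat ends to grip by, 0.12 to 0.24 kg. z runs along it; x points from the centre out through the mouth of its only hole (blind, dark, diameter 14 mm, 22 mm deep, at mid-length): hole up when x is up. It starts level in the cradle, rolled at random about z, hole 45 degrees or more from up.
- cradle_axis (a point): Centre of the seated barrel, 45 mm above the bench, in the fixed dark steel V-cradle. z is level, along the seated barrel; y points down. Upward 90 degree V, 26 mm wide along the barrel (its ends stand 15 mm out), 58 mm across, cheeks 41 mm high; base plate 46 mm along, 74 mm across, 10 mm thick. A barrel let go in it keeps its roll to about 10 degrees.
- tray_in (a point): Centre of the inner floor (3 mm above the bench) of the fixed shallow steel tray, 110 x 90 mm, walls 14 mm high. z up.
- dish: Small glass dish, 52 mm wide, 14 mm high, standing loose between cradle and tray. Origin under its centre. Not to be moved.
- oil: Small amber bottle, 32 mm wide, 65 mm high, loose, farther out. Origin under its centre. Not to be moved.
- slidebox: Closed slide box 85 x 34 x 30 mm high, loose, farther out. Origin under its centre. Not to be moved.
- cap: Black round cap, 40 mm wide, 16 mm high, loose, nearer to the robot. Origin under its centre. Not to be moved.
- mouse: Computer mouse, 100 x 58 x 30 mm high, loose on a round pad at the left. Origin under its centre. Not to be moved.
- driver: Screwdriver, 160 mm long, lying loose at the right near the robot. Not to be moved.
Things that resemble listed ones, but are neither listed nor needed, are in the scene too. There is more than one size of the part that bears tray_in; the job needs the smaller.

How it is judged (in metres and radians):
At the end, for the whole second after the job is handed in: The barrel is held between the fingers, at rest, its hole within 12 degrees of straight up, its centre within 45 mm (horizontally) of the tray's centre and 45 to 250 mm above the tray's floor, touching neither tray, cradle nor bench (angle between barrel_center's own x axis and vertical below 0.21 rad and horizontal distance between barrel_center and tray_in below 0.045 m and z of barrel_center in the frame of tray_in between 0.045 and 0.25 m and contact force between barrel and the fingers above 1 N and contact force between barrel and tray below 0.05 N and contact force between barrel and cradle below 0.05 N and contact force between barrel and table below 0.05 N and linear speed of barrel below 0.02 m/s and angular speed of barrel below 0.15 rad/s); the arm keeps its last pose, push and grip.
It fails at once if a bystander (dish, bottle, slide box, cap, mouse or screwdriver) is pushed more than 25 mm (distance of any of dish, oil, slidebox, cap, mouse, driver from where it was at the start of the episode above 0.025 m).
It also fails if it takes over 72 s, if anything falls off the work surface, if the arm or the gripper's body presses on something with over 40 N, if the wrist force passes 120 N, or if a joint passes its speed limit or range.

ROBOT

A 6-joint arm with a two-finger parallel gripper is mounted at the origin on the work surface. World frame = base frame: x ahead of the robot, y to its left, z up, the work surface at z = 0. Lengths are in m, angles in degrees, forces in N, time in s.
With the tool pointing down it reaches from about 0.425 to 0.925 m from the base axis. Payload 12.5 kg.
Tool frame: the origin (TCP) lies at the very end of the fingers, on their centre line; the grasp point (between the pads) lies pinch_z behind it (pinch_z is the distance from the TCP to the grasp point, in m); z points along the fingers, y is the direction in which the jaws open and shut (so a half turn about z gives the same grasp; the last joint's range is limited). The gripper opens to 85 mm and grips with 20 to 120 N. Pads are 22 mm wide; open, the fingers measure 114 mm over their backs; the gripper's body (76 mm by 85 mm) begins 54 mm behind the grasp point. The pads swing forward as they close: fully open they stand 13 mm farther back than shut.
Start: joints at [-81.394, 28.126, 89.318, -0, 62.55, -6.05], TCP at [0.158, -0.605, 0.231] pointing down, gripper open.
Joint ranges: [-177.58, 177.58], [-47.91, 125.51], [2.72, 160], [-65.01, 245.01], [3.68, 167.84], [-153.87, 153.87]. Speed limits (degrees/s): [127.2, 127.2, 159.86, 180, 180, 180].

INTERFACE

Orientations are given as [roll, pitch, yaw] about the fixed x, y, z axes, in that order (R = Rz(yaw) Ry(pitch) Rx(roll)).
In Python, from workcell import state, grab_frame, calibration, job_done, pinch_z gives the robot as it stands. The module is installed in compiled form; this text tells all that it offers.
- The arm moves only by the tool step_arm, never from a script. Its argument "moves" is a list of rows, each an object with "twist": the turn, a rotation vector about the world's x, y, z in degrees, a list of three; "delta_pos": the shift along the world's x, y, z in m, a list of three; "fingers": the opening in per cent of the stroke, from 0 (shut) to 100 (fully open). A call has 1 to 5 rows; each row shifts and turns the pose as measured when the row begins; what a row does not reach is not made up. A row lasts 1/12 s, in which the tool goes at most 41.7 mm and 7.16 degrees, less where a joint would pass 70% of its speed; a pose out of reach is approached as far as the arm can. A call is refused whole if a number of a shift passes 0.0417 or a number of a turn 7.16, either way. A call with a gripper value outside its range is refused whole. The fingers move at their own pace and stop on an object; "newtons" is the grip in N (left out, the last holds). Time passes only in rows, so rows that do not move let the fingers close. It gives the time, the measured TCP pose, the force and the opening at its end, in the units of the state.
- state(): the state, without advancing time (a new reading comes with each control period).
- grab_frame(name): name is "scene" or "top" or "wrist"; returns the picture (480x640x3 uint8, red, green, blue); there is no depth.
- calibration(name): a dict with "intrinsics" (3x3 intrinsics, pixels), "dist_coeffs" ([k1, k2, p1, p2, k3] as OpenCV has them; the pictures are not rectified), "R" (3x3) and "t" (3): a world point X has camera coordinates R X + t. Camera axes: x right, y down, z forward; pixel columns grow to the right and rows downward; lengths in m; the calibration is good to about 2 mm. A picture is of the moment at which its call begins: read the wrist's pose just before it. calibration takes no time and is no camera call; for the wrist camera it gives the pose at the moment of the call.
- job_done(): hands the job in, once; it reports no verdict.
The state is a dict: "time": time; "joint_pos": joint angles; "joint_velocities": joint speeds; "joint_torque": joint torques, N m; "tcp_pos": TCP position; "eef_rot": TCP orientation; "wrist_force": force on the tool from outside, world axes, zero at the start; "moment": the same for the moment, N m; "finger_gap": finger opening in m.
Only numpy, scipy, OpenCV 4.12 (cv2) and the standard library are available. Lean on these libraries where they do the work, as an engineer would, in place of code of your own. Each camera call takes 0.05 s, during which the arm holds its last target.

## Working session

There is one attempt and no reset: what is moved stays moved. The work goes in short steps, Python scripts to look and compute and a tool call to move; the robot and the scene stay as the last step left them, time stands still between calls to the robot, and variables do not carry over. Pictures are saved under pics/ and viewed, and the job is handed in when it is done.

Besides the shell and the picture viewer there is one more tool, called after "Call:" as name(argument=value, ...), one argument or row to a line, values as JSON. step_arm: Moves the arm, as the interface text tells. Its arguments: {"type":"object","properties":{"moves":{"type":"array","items":{"type":"object","properties":{"twist":{"type":"array","items":{"type":"number"}},"delta_pos":{"type":"array","items":{"type":"number"}},"fingers":{"type":"number"}}}},"newtons":{"type":"number"}},"required":["moves"]}

```bash
mkdir -p pics; ls; cat > h.py <<'E'
import numpy as np,cv2
from workcell import *
def ray(cal,uv):
    K=np.array(cal["intrinsics"],float);d=np.array(cal["dist_coeffs"],float);R=np.array(cal["R"]);t=np.array(cal["t"])
    p=cv2.undistortPoints(np.array([[uv]],float),K,d)[0,0]
    return -R.T@t, R.T@np.array([p[0],p[1],1.])
def onplane(cal,uv,z):
    o,d=ray(cal,uv); return o+d*(z-o[2])/d[2]
def proj(cal,X):
    K=np.array(cal["intrinsics"],float);d=np.array(cal["dist_coeffs"],float);R=np.array(cal["R"]);t=np.array(cal["t"])
    return cv2.projectPoints(np.array(X,float).reshape(-1,1,3),cv2.Rodrigues(R)[0],t,K,d)[0].reshape(-1,2)
def save(im,n): cv2.imwrite("pics/"+n,im[:,:,::-1])
E
python3 - <<'E'
from h import *
print(state(),pinch_z if not callable(pinch_z) else pinch_z())
for n in ("scene","top"):
    im=grab_frame(n); save(im,n+"0.png"); np.save(n+"0.npy",im)
    c=calibration(n);R=np.array(c["R"]);print(n,-R.T@np.array(c["t"]),R[2],c["intrinsics"][0][0])
E
```

```text
pics
{'time': 0.0, 'joint_pos': array([-8.13935180e+01,  2.81661672e+01,  8.93511874e+01, -7.05058621e-05,
        6.25501190e+01, -6.05249144e+00]), 'joint_velocities': array([-0.03811733,  0.01870479,  0.02265634,  0.06401859,  0.06772495,
        0.03964991]), 'joint_torque': array([ 1.72418051e-03, -6.18443012e+01, -2.61586100e+01, -2.43849928e-05,
        4.18503187e-03, -2.46856035e-05]), 'tcp_pos': array([ 0.15813015, -0.60442021,  0.23069946]), 'eef_rot': array([-1.79932896e+02, -7.05220447e-03,  1.46590018e+01]), 'wrist_force': array([-0.3169298 , -0.44233968, -0.02274296]), 'moment': array([ 0.03096171, -0.01399701, -0.05335519]), 'finger_gap': 0.08555444246268767} 0.0187
scene [ 1.08657063 -0.37243874  0.99227492] [-0.49132932  0.35080978 -0.7972001 ] 567.3874822208893
top [0.43846627 0.02072978 0.91717533] [ 0.08373287 -0.00264501 -0.99648473] 454.28727236049826
```

View pics/scene0.png

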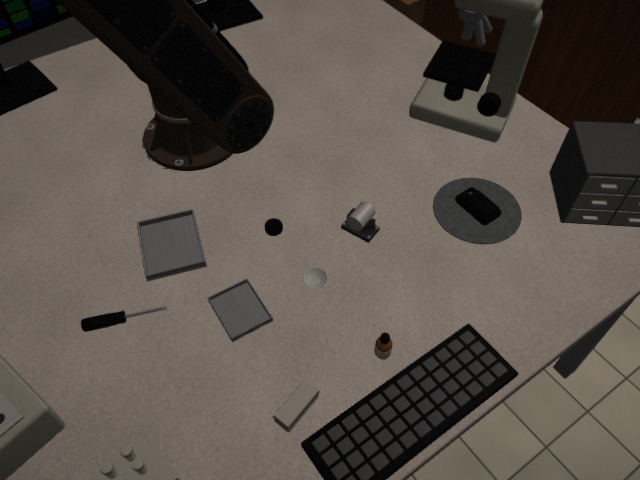

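View pics/top0.png

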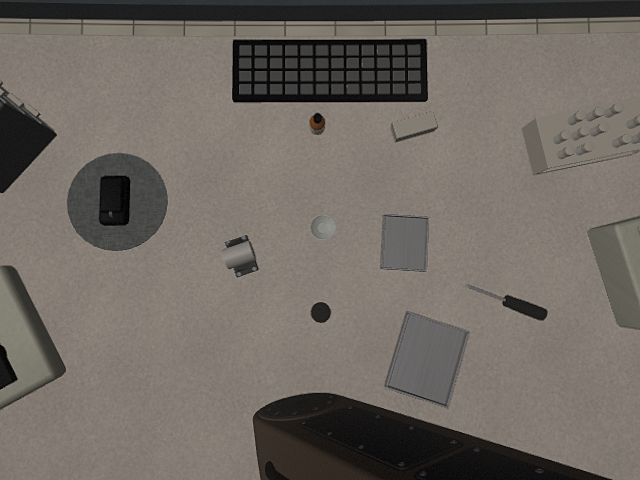

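The top view shows the barrel in its cradle at about (240,256), the small tray at (405,243), the large tray at (428,358), the dish at (323,227) and the cap at (320,312). I'll zoom in on the barrel and the tray next.

```bash
python3 - <<'E'
from h import *
a=np.load("top0.npy");b=np.load("scene0.npy")
A=cv2.resize(a[225:290,205:275],None,fx=6,fy=6,interpolation=cv2.INTER_CUBIC)
B=cv2.resize(b[190:255,330:395],None,fx=6,fy=6,interpolation=cv2.INTER_CUBIC)
h=max(A.shape[0],B.shape[0])
A,B=[np.pad(x,((0,h-x.shape[0]),(0,0),(0,0))) for x in(A,B)]
o=np.clip(np.hstack([A,B[:,:380]])*1.3,0,255).astype(np.uint8);save(o,"zoom0.png");print(o.shape)
c=calibration("top")
for n,uv,z in(("barrel",(240,256),.045),("traya",(405,243),.003),("dish",(323,227),.014),("cap",(320,312),.016)):print(n,onplane(c,uv,z))
g=cv2.cvtColor(a,cv2.COLOR_RGB2HSV)
print(a[243,405],a[180,260],a[255,238],a[243,237])
E
```

```text
(390, 800, 3)
barrel [0.48427588 0.15649501 0.045     ]
traya [ 0.51166243 -0.16942022  0.003     ]
dish [ 0.54340609 -0.0039523   0.014     ]
cap [0.37524239 0.00291911 0.016     ]
[104 103 101] [141 132 124] [139 133 129] [32 32 33]
```

View pics/zoom0.png

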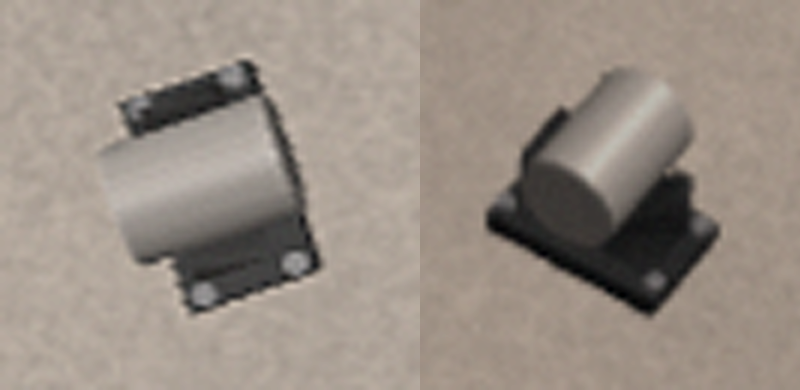

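```bash
python3 - <<'E'
from h import *
a=np.load("top0.npy");b=np.load("scene0.npy")
c=calibration("top");s=calibration("scene")
f=lambda p:(205+(p[0]+.5)/6-.5,225+(p[1]+.5)/6-.5)
fs=lambda p:(330+(p[0]-420+.5)/6-.5,190+(p[1]+.5)/6-.5)
B=[onplane(c,f(p),.012) for p in((137,107),(232,76),(205,293),(297,263))]
print(np.round(B,4),np.mean(B,0))
d=(B[1]-B[0]+B[3]-B[2]);print("axis deg",np.degrees(np.arctan2(d[1],d[0])))
S=[onplane(s,fs(p),.012) for p in((505,203),(655,280),(703,222))]
print(np.round(S,4)); print("scene center est",(S[0]+S[2])/2)
# trays
for n,im,cal,roi in(("top",a,c,(365,200,80,85)),("scene",b,s,(195,265,90,85))):
    x,y,w,h=roi;p=im[y:y+h,x:x+w].astype(int)
    m=((abs(p[...,0]-p[...,2])<9)).astype(np.uint8)
    m=cv2.morphologyEx(m,cv2.MORPH_OPEN,np.ones((3,3)));m=cv2.morphologyEx(m,cv2.MORPH_CLOSE,np.ones((7,7)))
    k=max(cv2.findContours(m,0,1)[0],key=cv2.contourArea)
    r=cv2.minAreaRect(k);bx=cv2.boxPoints(r)+[x,y];P=np.array([onplane(cal,q,.014) for q in bx])
    print(n,r,P.mean(0),[np.linalg.norm(P[i]-P[i-1]) for i in range(4)]);print(np.round(P,3))
w=calibration("wrist");R=np.array(w["R"]);print("wristcam",-R.T@np.array(w["t"]),R)
save(grab_frame("wrist"),"w0.png")
E
```

```text
[[0.5132 0.187  0.012 ]
 [0.5235 0.1555 0.012 ]
 [0.4514 0.1637 0.012 ]
 [0.4612 0.1334 0.012 ]] [0.48733997 0.15991727 0.012     ]
axis deg -72.00918295189813
[[0.4617 0.1324 0.012 ]
 [0.5227 0.1551 0.012 ]
 [0.5117 0.1864 0.012 ]]
scene center est [0.48671849 0.1594142  0.012     ]
top ((39.312217712402344, 42.44343948364258), (45.852806091308594, 55.556095123291016), 2.726311206817627) [ 0.51218371 -0.16572585  0.014     ] [np.float64(0.09057606404212297), np.float64(0.11124498326242985), np.float64(0.09150113236798264), np.float64(0.11107215723244696)]
[[ 0.459 -0.117  0.014]
 [ 0.57  -0.124  0.014]
 [ 0.565 -0.215  0.014]
 [ 0.454 -0.207  0.014]]
scene ((44.88130187988281, 43.56676483154297), (51.42295837402344, 47.39192199707031), 60.642250061035156) [ 0.51571334 -0.16728726  0.014     ] [np.float64(0.11714627969769664), np.float64(0.09675603022983695), np.float64(0.12110151005873308), np.float64(0.09126610420296916)]
[[ 0.456 -0.21   0.014]
 [ 0.456 -0.113  0.014]
 [ 0.577 -0.128  0.014]
 [ 0.573 -0.219  0.014]]
wristcam [ 0.23621386 -0.58314078  0.3725887 ] [[ 0.25255098 -0.96758302 -0.00104764]
 [-0.9171823  -0.23974039  0.31827845]
 [-0.30821198 -0.07942066 -0.94799669]]
```

View pics/w0.png

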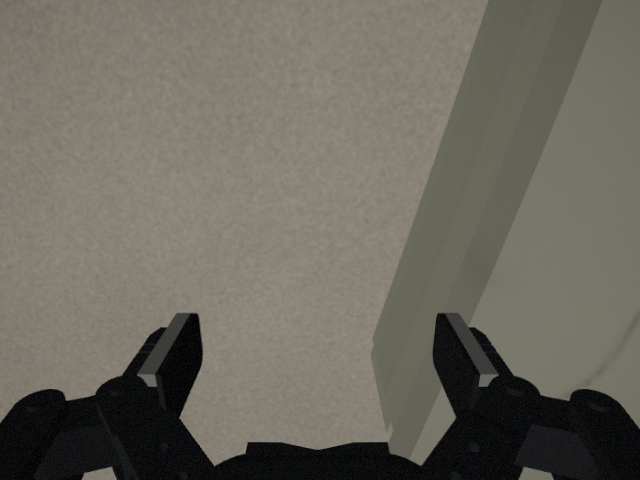

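The small tray's centre is about (0.512, -0.166). The cradle centre is about (0.487, 0.160), with its axis at -72°. The hole isn't visible from either fixed camera, so it faces down or towards the robot. I'll approach with the wrist camera on the robot side (yaw 198°).

Call:
step_arm(
  moves=[
    {"delta_pos": [0.0277, 0.0235, 0], "twist": [0, 0, 7.0], "fingers": 100},
    {"delta_pos": [0.0277, 0.0235, 0], "twist": [0, 0, 7.0]},
    {"delta_pos": [0.0277, 0.0235, 0], "twist": [0, 0, 7.0]},
    {"delta_pos": [0.0277, 0.0235, 0], "twist": [0, 0, 7.0]},
    {"delta_pos": [0.0277, 0.0235, 0], "twist": [0, 0, 7.0]},
  ],
  newtons=40,
)

```text
$.moves[1]: bad value
```

Call:
step_arm(
  moves=[
    {"delta_pos": [0.0277, 0.0235, 0], "twist": [0, 0, 7.0]},
    {"delta_pos": [0.0277, 0.0235, 0], "twist": [0, 0, 7.0]},
    {"delta_pos": [0.0277, 0.0235, 0], "twist": [0, 0, 7.0]},
    {"delta_pos": [0.0277, 0.0235, 0], "twist": [0, 0, 7.0]},
    {"delta_pos": [0.0277, 0.0235, 0], "twist": [0, 0, 7.0]},
  ],
)

```text
$.moves[0]: bad value
```

Call:
step_arm(
  moves=[
    {"delta_pos": [0.0277, 0.0235, 0], "twist": [0, 0, 7.0]},
    {"delta_pos": [0.0277, 0.0235, 0], "twist": [0, 0, 7.0]},
    {"delta_pos": [0.0277, 0.0235, 0], "twist": [0, 0, 7.0]},
    {"delta_pos": [0, 0.0354, 0], "twist": [0, 0, 7.0]},
    {"delta_pos": [0, 0.0354, 0], "twist": [0, 0, 7.0]},
  ],
)

```text
$.moves[0]: bad value
```

Call:
step_arm(
  moves=[
    {"delta_pos": [0.0277, 0.0235, 0], "twist": [0, 0, 7.0], "fingers": 100},
    {"delta_pos": [0.0277, 0.0235, 0], "twist": [0, 0, 7.0], "fingers": 100},
    {"delta_pos": [0.0277, 0.0235, 0], "twist": [0, 0, 7.0], "fingers": 100},
    {"delta_pos": [0.0277, 0.0235, 0], "twist": [0, 0, 7.0], "fingers": 100},
    {"delta_pos": [0.0277, 0.0235, 0], "twist": [0, 0, 7.0], "fingers": 100},
  ],
  newtons=40,
)

```text
time: 0.57
tcp_pos: [0.2954, -0.4861, 0.2286]
eef_rot: [-179.9, 0.0, 50.2]
wrist_force: [-0.2, 0.3, -0.4]
finger_gap: 0.0853
```

Call:
step_arm(
  moves=[
    {"delta_pos": [0.0277, 0.0235, 0], "twist": [0, 0, 7.0], "fingers": 100},
    {"delta_pos": [0.0277, 0.0235, 0], "twist": [0, 0, 7.0], "fingers": 100},
    {"delta_pos": [0.0277, 0.0235, 0], "twist": [0, 0, 7.0], "fingers": 100},
    {"delta_pos": [0.0277, 0.0235, 0], "twist": [0, 0, 7.0], "fingers": 100},
    {"delta_pos": [0.0277, 0.0235, 0], "twist": [0, 0, 7.0], "fingers": 100},
  ],
)

```text
time: 0.98
tcp_pos: [0.4391, -0.3614, 0.2281]
eef_rot: [-179.8, -0.0, 86.0]
wrist_force: [0.5, 0.2, -0.2]
finger_gap: 0.0852
```

Call:
step_arm(
  moves=[
    {"delta_pos": [0.0277, 0.0235, 0], "twist": [0, 0, 7.0], "fingers": 100},
    {"delta_pos": [0.0277, 0.0235, 0], "twist": [0, 0, 7.0], "fingers": 100},
    {"delta_pos": [0.0, 0.0354, 0], "twist": [0, 0, 7.0], "fingers": 100},
    {"delta_pos": [0, 0.0354, 0], "twist": [0, 0, 7.0], "fingers": 100},
    {"delta_pos": [0, 0.0354, 0], "twist": [0, 0, 7.0], "fingers": 100},
  ],
)

```text
time: 1.4
tcp_pos: [0.5013, -0.2014, 0.2263]
eef_rot: [-179.8, -0.0, 121.8]
wrist_force: [0.8, 0.1, -0.7]
finger_gap: 0.0852
```

Call:
step_arm(
  moves=[
    {"delta_pos": [0, 0.0354, 0], "twist": [0, 0, 7.0], "fingers": 100},
    {"delta_pos": [0, 0.0354, 0], "twist": [0, 0, 7.0], "fingers": 100},
    {"delta_pos": [0.0, 0.0354, 0], "twist": [0, 0, 7.0], "fingers": 100},
    {"delta_pos": [0, 0.0354, 0], "twist": [0, 0, 7.0], "fingers": 100},
    {"delta_pos": [0, 0.0354, 0], "twist": [0, 0, 7.0], "fingers": 100},
  ],
)

```text
time: 1.82
tcp_pos: [0.4996, -0.0157, 0.2255]
eef_rot: [-179.8, -0.1, 157.6]
wrist_force: [1.4, -0.0, 0.3]
finger_gap: 0.0851
```

Call:
step_arm(
  moves=[
    {"delta_pos": [-0.002, 0.03, -0.01], "twist": [0, 0, 6.8], "fingers": 100},
    {"delta_pos": [-0.002, 0.03, -0.01], "twist": [0, 0, 6.8], "fingers": 100},
    {"delta_pos": [-0.002, 0.03, -0.01], "twist": [0, 0, 6.8], "fingers": 100},
    {"delta_pos": [-0.002, 0.03, -0.01], "twist": [0, 0, 6.8], "fingers": 100},
    {"delta_pos": [-0.002, 0.03, -0.01], "twist": [0, 0, 6.8], "fingers": 100},
  ],
)

```text
time: 2.23
tcp_pos: [0.4885, 0.143, 0.1756]
eef_rot: [-179.8, 0.1, -166.6]
wrist_force: [-0.5, -1.0, -0.6]
finger_gap: 0.0852
```

Call:
step_arm(
  moves=[
    {"delta_pos": [-0.002, 0.02, -0.02], "twist": [0, 0, 5], "fingers": 100},
    {"delta_pos": [0, 0, 0], "twist": [0, 0, 0], "fingers": 100},
  ],
)

```text
time: 2.4
tcp_pos: [0.485, 0.1681, 0.1534]
eef_rot: [-179.9, 0.1, -160.7]
wrist_force: [0.5, -0.2, -0.5]
finger_gap: 0.0857
```

```bash
python3 - <<'E'
from h import *
s=state();print(s["tcp_pos"],s["eef_rot"],s["joint_pos"],s["time"])
c=calibration("wrist");save(grab_frame("wrist"),"w1.png")
print(proj(c,[[.487,.1595,.065],[.487,.1595,.045]]))
E
```

```text
[0.4849829  0.16813327 0.15341683] [-1.79867531e+02  5.19560343e-02 -1.60681786e+02] [ 11.80650502  24.94622738 109.84296634  -0.17569102  45.14211328
 -97.38779952] 2.4
[[301.02480183 241.73099688]
 [302.26064975 231.30866147]]
```

View pics/w1.png

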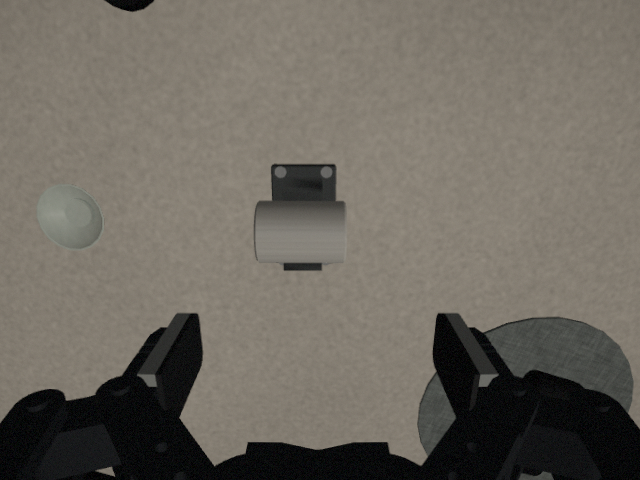

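The barrel sits at about (301,232), matching the predicted (302,231), and still shows no hole. The dish is at (70,215) and the mouse pad is on the right. I'll descend now.

Call:
step_arm(
  moves=[
    {"delta_pos": [0.002, -0.0085, -0.025], "twist": [0, 0, -1.3], "fingers": 100},
    {"delta_pos": [0, 0, -0.025], "twist": [0, 0, 0], "fingers": 100},
    {"delta_pos": [0, 0, -0.025], "twist": [0, 0, 0], "fingers": 100},
    {"delta_pos": [0, 0, 0], "twist": [0, 0, 0], "fingers": 100},
  ],
)

```text
time: 2.78
tcp_pos: [0.49, 0.157, 0.0808]
eef_rot: [-179.8, 0.5, -162.7]
wrist_force: [-0.3, -0.3, 0.2]
finger_gap: 0.0856
```

```bash
python3 - <<'E'
from h import *
s=state();print(s["tcp_pos"],s["eef_rot"])
c=calibration("wrist");save(grab_frame("wrist"),"w2.png")
print(proj(c,[[.487,.1595,.045]]))
E
```

```text
[0.4899958  0.15704288 0.08078877] [-179.77895218    0.50038607 -162.66745794]
[[322.19778403 276.10592098]]
```

View pics/w2.png

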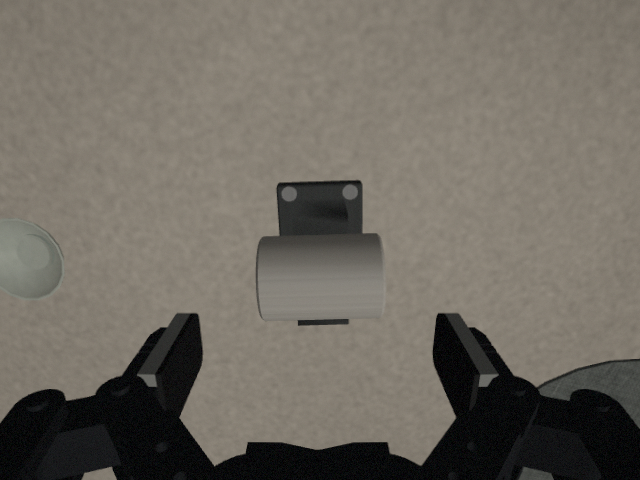

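Barrel is centred at (321,277) as predicted, tilted about 2° in the picture. I'll fix the yaw by about +1.6° and go down.

Call:
step_arm(
  moves=[
    {"delta_pos": [-0.003, 0.0025, -0.02], "twist": [0, 0, 1.6], "fingers": 100},
    {"delta_pos": [0, 0, -0.02], "twist": [0, 0, 0], "fingers": 100},
    {"delta_pos": [0, 0, -0.013], "twist": [0, 0, 0], "fingers": 100},
    {"delta_pos": [0, 0, 0], "twist": [0, 0, 0], "fingers": 100},
  ],
)

```text
time: 3.17
tcp_pos: [0.4921, 0.1581, 0.0352]
eef_rot: [-179.7, 1.1, -161.4]
wrist_force: [-0.5, -0.7, 0.8]
finger_gap: 0.0854
```

```bash
python3 - <<'E'
from h import *
s=state();print(s["tcp_pos"],s["eef_rot"])
c=calibration("wrist");save(grab_frame("wrist"),"w3.png")
print(proj(c,[[.487,.1595,.045]]))
E
```

```text
[0.49213909 0.15811526 0.03516314] [-179.68313439    1.12025089 -161.36813834]
[[322.23578103 323.03124611]]
```

View pics/w3.png

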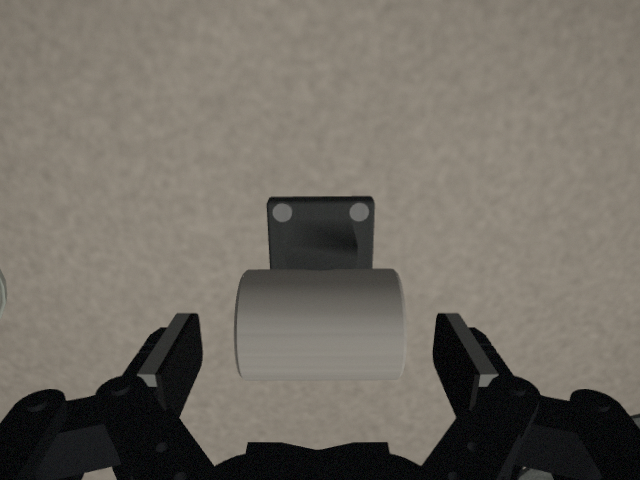

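Call:
step_arm(
  moves=[
    {"delta_pos": [-0.005, 0.0015, -0.009], "twist": [-0.35, 1.04, 0], "fingers": 100},
    {"delta_pos": [0, 0, 0], "twist": [0, 0, 0], "fingers": 40},
    {"delta_pos": [0, 0, 0], "twist": [0, 0, 0], "fingers": 0},
    {"delta_pos": [0, 0, 0], "twist": [0, 0, 0], "fingers": 0},
    {"delta_pos": [0, 0, 0], "twist": [0, 0, 0], "fingers": 0},
  ],
)

```text
time: 3.63
tcp_pos: [0.4897, 0.1597, 0.0321]
eef_rot: [-179.6, 0.4, -161.5]
wrist_force: [-0.1, -0.7, -1.0]
finger_gap: 0.0557
```

Call:
step_arm(
  moves=[
    {"delta_pos": [0, 0, 0], "twist": [0, 0, 0], "fingers": 0},
    {"delta_pos": [0, 0, 0], "twist": [0, 0, 0], "fingers": 0},
    {"delta_pos": [0, 0, 0], "twist": [0, 0, 0], "fingers": 0},
  ],
)

```text
time: 3.88
tcp_pos: [0.4899, 0.1598, 0.0327]
eef_rot: [-179.6, 0.4, -161.5]
wrist_force: [-0.3, 0.7, -1.4]
finger_gap: 0.0556
```

Grip confirmed at a gap of 55.6 mm. Next I'll lift and tilt the fingers towards the robot to expose the underside.

Call:
step_arm(
  moves=[
    {"delta_pos": [0, 0, 0.01], "twist": [0, 0, 0], "fingers": 0},
    {"delta_pos": [0, 0, 0.035], "twist": [0, 0, 0], "fingers": 0},
    {"delta_pos": [0, 0, 0.035], "twist": [0, 0, 0], "fingers": 0},
    {"delta_pos": [0, 0, 0.035], "twist": [0, 0, 0], "fingers": 0},
    {"delta_pos": [0, 0, 0.035], "twist": [0, 0, 0], "fingers": 0},
  ],
  newtons=60,
)

```text
time: 4.3
tcp_pos: [0.4855, 0.1588, 0.1838]
eef_rot: [-179.7, -0.4, -161.5]
wrist_force: [0.3, 0.8, -1.5]
finger_gap: 0.0549
```

Call:
step_arm(
  moves=[
    {"delta_pos": [0, 0, 0.02], "twist": [-2.2, 6.6, 0], "fingers": 0},
    {"delta_pos": [0, 0, 0], "twist": [-2.2, 6.6, 0], "fingers": 0},
    {"delta_pos": [0, 0, 0], "twist": [-2.2, 6.6, 0], "fingers": 0},
    {"delta_pos": [0, 0, 0], "twist": [-2.2, 6.6, 0], "fingers": 0},
    {"delta_pos": [0, 0, 0], "twist": [-2.2, 6.6, 0], "fingers": 0},
  ],
)

```text
time: 4.72
tcp_pos: [0.4847, 0.1588, 0.2208]
eef_rot: [-179.5, -34.6, -161.6]
wrist_force: [-0.3, -0.5, -2.1]
finger_gap: 0.0553
```

Call:
step_arm(
  moves=[
    {"delta_pos": [0, 0, 0], "twist": [-2.2, 6.6, 0], "fingers": 0},
    {"delta_pos": [0, 0, 0], "twist": [-2.2, 6.6, 0], "fingers": 0},
    {"delta_pos": [0, 0, 0], "twist": [-2.2, 6.6, 0], "fingers": 0},
    {"delta_pos": [0, 0, 0], "twist": [-2.2, 6.6, 0], "fingers": 0},
    {"delta_pos": [0, 0, 0], "twist": [0, 0, 0], "fingers": 0},
  ],
)

```text
time: 5.13
tcp_pos: [0.4865, 0.1596, 0.224]
eef_rot: [-179.4, -63.9, -161.7]
wrist_force: [-0.4, -0.2, -1.1]
finger_gap: 0.0551
```

```bash
cat > look.py <<'E'
import sys
from h import *
n=sys.argv[1]
s=state();print(s["tcp_pos"],s["eef_rot"],s["joint_pos"].round(1),s["time"])
from scipy.spatial.transform import Rotation as Ro
M=Ro.from_euler("xyz",s["eef_rot"],degrees=True).as_matrix()
g=s["tcp_pos"]-M[:,2]*pinch_z;print("grasp",g.round(4),"toolz",M[:,2].round(3),"y",M[:,1].round(3))
o=[]
for cam in sys.argv[2:]:
    c=calibration(cam);im=grab_frame(cam);np.save(n+cam+".npy",im);u,v=proj(c,[g])[0];print(cam,u,v)
    r=130 if cam=="wrist" else 45
    u=int(np.clip(u,r,639-r));v=int(np.clip(v,r,479-r));print("crop",u-r,v-r,390/(2*r))
    o.append(cv2.resize(im[v-r:v+r,u-r:u+r],(390,390),interpolation=cv2.INTER_CUBIC))
save(np.clip(np.hstack(o)*1.3,0,255).astype(np.uint8),n+".png")
E
python3 look.py L1 top scene
```

```text
[0.48649363 0.15960502 0.22404682] [-179.44035371  -63.87330959 -161.69713288] [ 13.3  46.1  78.2  -5.8 119.4 -95.1] 5.1333
grasp [0.5024 0.1651 0.2323] toolz [-0.849 -0.291 -0.44 ] y [-0.322  0.947 -0.004]
top 215.15946535551507 237.6145648754377
crop 170 192 4.333333333333333
scene 373.63882545494846 155.73778625865344
crop 328 110 4.333333333333333
```

View pics/L1.png

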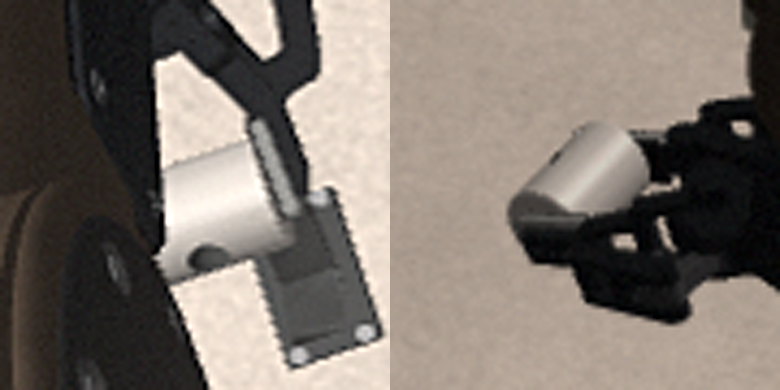

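The hole is visible in the top crop at (210,258) and in the scene crop at (557,157), low on the robot-facing side. I'll measure its angle by casting rays onto the cylinder.

```bash
cat > ang.py <<'E'
from h import *
from scipy.spatial.transform import Rotation as Ro
def cyl(cal,uv,c,a,r=.02):
    o,d=ray(cal,uv);d=d/np.linalg.norm(d);w=o-c
    dp=d-a*(d@a);wp=w-a*(w@a);A=dp@dp;B=2*dp@wp;C=wp@wp-r*r;D=B*B-4*A*C
    miss=D<0; D=max(D,0);t=(-B-np.sqrt(D))/(2*A);P=o+t*d;q=P-c
    ax=q@a;q=q-a*ax
    out=np.cross(a,[0,0,1]); out/=np.linalg.norm(out)
    if out[0]<0: out=-out
    return np.degrees(np.arctan2(q@out,q[2])),ax*1000,miss   # deg outward from up, axial mm
def tool():
    s=state();M=Ro.from_euler("xyz",s["eef_rot"],degrees=True).as_matrix();return s["tcp_pos"],M
E
python3 - <<'E'
from ang import *
p,M=tool()
c=p-M[:,2]*.0123+M[:,0]*.002
print("c",c,"tooltilt",np.degrees(np.arccos(-M[2,2])))
for n,uv in(("top",(170+210/4.333-.4,192+258/4.333-.4)),("scene",(328+167/4.333-.4,110+157/4.333-.4))):
    cal=calibration(n)
    for dx in(-.004,0,.004): print(n,cyl(cal,uv,c+M[:,2]*dx,M[:,1]),proj(cal,[c]))
E
```

```text
c [0.4960978  0.16291428 0.23311834] tooltilt 63.137050737967876
top (np.float64(-71.49065855384511), np.float64(0.6017736414894697), np.False_) [[216.40516361 241.70493538]]
top (np.float64(-52.64509190710753), np.float64(-0.10459663169878218), np.False_) [[216.40516361 241.70493538]]
top (np.float64(-38.8146506706572), np.float64(-0.3959721432955509), np.False_) [[216.40516361 241.70493538]]
scene (np.float64(-47.218797709184436), np.float64(-0.7049443549155269), np.False_) [[370.73000853 153.99864331]]
scene (np.float64(-30.3622270358049), np.float64(-2.46878458009223), np.False_) [[370.73000853 153.99864331]]
scene (np.float64(-19.418946367792167), np.float64(-2.277629834773234), np.False_) [[370.73000853 153.99864331]]
```

The silhouette gives about 60° to the robot side and the raw rays about 50–70°, all at a tool tilt of 63°. I'll lower it tilted into the cradle, release it, and re-grip with the tool upright.

Call:
step_arm(
  moves=[
    {"delta_pos": [-0.009, -0.0035, -0.03], "twist": [0, 0, 0], "fingers": 0},
    {"delta_pos": [0, 0, -0.035], "twist": [0, 0, 0], "fingers": 0},
    {"delta_pos": [0, 0, -0.035], "twist": [0, 0, 0], "fingers": 0},
    {"delta_pos": [0, 0, -0.035], "twist": [0, 0, 0], "fingers": 0},
    {"delta_pos": [0, 0, 0], "twist": [0, 0, 0], "fingers": 0},
  ],
)

```text
time: 5.65
tcp_pos: [0.4785, 0.1565, 0.0945]
eef_rot: [-179.2, -60.9, -161.9]
wrist_force: [-0.4, -0.1, -1.9]
finger_gap: 0.0548
```

```bash
cat > where.py <<'E'
from ang import *
import sys
off=float(sys.argv[1]);ox=float(sys.argv[2])
p,M=tool();c=p-M[:,2]*off+M[:,0]*ox
print("c",c.round(4),"to cradle",(np.array([.487,.1595,.045])-c).round(4),"tilt",np.degrees(np.arctan2(-M[:2,2]@[.951,.309],-M[2,2])),"y",M[:,1].round(4),"x",M[:,0].round(3))
s=state();print(s["joint_pos"].round(1),s["wrist_force"].round(1),s["time"])
E
python3 where.py .0123 .002; python3 look.py L2 top scene
```

```text
c [0.4878 0.1597 0.1022] to cradle [-0.0008 -0.0002 -0.0572] tilt 60.853467634103154 y [-0.3217  0.9468 -0.0067] x [-0.463 -0.151  0.873]
[ 13.2  53.4  83.   -5.2 104.2 -93.7] [-0.4 -0.1 -1.9] 5.65
[0.47853495 0.15651232 0.09448117] [-179.21132977  -60.85545053 -161.92201337] [ 13.2  53.4  83.   -5.2 104.2 -93.7] 5.65
grasp [0.494  0.1618 0.1036] toolz [-0.826 -0.284 -0.487] y [-0.322  0.947 -0.007]
top 231.9896471233002 248.90228391970646
crop 186 203 4.333333333333333
scene 365.5324709296827 199.000075447923
crop 320 154 4.333333333333333
```

View pics/L2.png

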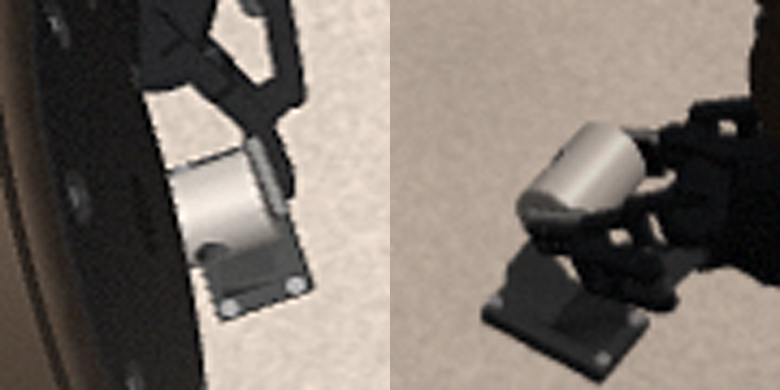

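The barrel is aligned over the V and the hole is still visible at crop (210,252). I'll lower it the remaining 57 mm.

Call:
step_arm(
  moves=[
    {"delta_pos": [-0.0008, 0, -0.02], "twist": [0, 0, 0], "fingers": 0},
    {"delta_pos": [0, 0, -0.015], "twist": [0, 0, 0], "fingers": 0},
    {"delta_pos": [0, 0, -0.01], "twist": [0, 0, 0], "fingers": 0},
    {"delta_pos": [0, 0, -0.003], "twist": [0, 0, 0], "fingers": 0},
    {"delta_pos": [0, 0, 0], "twist": [0, 0, 0], "fingers": 0},
  ],
)

```text
time: 6.17
tcp_pos: [0.4834, 0.1579, 0.0604]
eef_rot: [-179.0, -59.5, -162.1]
wrist_force: [0.9, -0.4, -1.9]
finger_gap: 0.0552
```

```bash
python3 where.py .0123 .002
```

```text
c [0.4925 0.1611 0.0684] to cradle [-0.0055 -0.0016 -0.0234] tilt 59.44980174820258 y [-0.3217  0.9468 -0.0092] x [-0.484 -0.156  0.861]
[ 13.2  55.8  82.7  -5.2 100.8 -93.3] [ 0.9 -0.4 -1.9] 6.1667
```

Call:
step_arm(
  moves=[
    {"delta_pos": [-0.0055, -0.0016, -0.005], "twist": [0, 0, 0], "fingers": 0},
    {"delta_pos": [-0.001, 0, -0.01], "twist": [0, 0, 0], "fingers": 0},
    {"delta_pos": [0, 0, 0], "twist": [0, 0, 0], "fingers": 0},
  ],
)

```text
time: 6.42
tcp_pos: [0.4771, 0.1564, 0.0463]
eef_rot: [-178.9, -59.2, -162.2]
wrist_force: [0.0, 0.1, -1.8]
finger_gap: 0.0552
```

```bash
python3 where.py .0123 .002
```

```text
c [0.4861 0.1595 0.0543] to cradle [ 0.0009  0.     -0.0093] tilt 59.24602738819647 y [-0.3217  0.9468 -0.0096] x [-0.487 -0.157  0.859]
[ 13.2  56.5  83.9  -5.1  98.7 -93.2] [ 0.   0.1 -1.8] 6.4167
```

Call:
step_arm(
  moves=[
    {"delta_pos": [0.0005, 0, -0.006], "twist": [0, 0, 0], "fingers": 0},
    {"delta_pos": [0, 0, -0.002], "twist": [0, 0, 0], "fingers": 0},
    {"delta_pos": [0, 0, 0], "twist": [0, 0, 0], "fingers": 0},
  ],
)

```text
time: 6.67
tcp_pos: [0.4775, 0.1563, 0.0376]
eef_rot: [-178.9, -59.3, -162.1]
wrist_force: [-0.9, 0.0, 0.9]
finger_gap: 0.055
```

```bash
python3 where.py .0123 .002; python3 look.py L3 top scene
```

```text
c [0.4865 0.1595 0.0456] to cradle [ 0.0005  0.     -0.0006] tilt 59.2887309073446 y [-0.3217  0.9468 -0.0095] x [-0.486 -0.157  0.86 ]
[ 13.2  57.2  83.7  -5.1  98.2 -93.1] [-0.9  0.   0.9] 6.6667
[0.47745539 0.15634109 0.03757092] [-178.93308297  -59.28887719 -162.14964886] [ 13.2  57.2  83.7  -5.1  98.2 -93.1] 6.6667
grasp [0.4926 0.1616 0.0471] toolz [-0.813 -0.281 -0.511] y [-0.322  0.947 -0.01 ]
top 237.2016254454907 251.58452212921694
crop 192 206 4.333333333333333
scene 363.5241876264318 216.04931593584453
crop 318 171 4.333333333333333
```

View pics/L3.png

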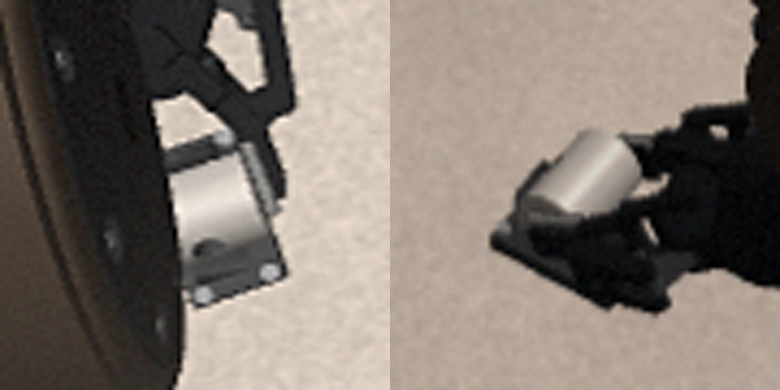

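The barrel is seated and the hole shows at top crop (207,248). I'll open, back out along the tool axis, and then stand the tool upright above it.

Call:
step_arm(
  moves=[
    {"delta_pos": [0, 0, 0], "twist": [0, 0, 0], "fingers": 100},
    {"delta_pos": [0, 0, 0], "twist": [0, 0, 0], "fingers": 100},
    {"delta_pos": [0, 0, 0], "twist": [0, 0, 0], "fingers": 100},
    {"delta_pos": [0, 0, 0], "twist": [0, 0, 0], "fingers": 100},
    {"delta_pos": [0, 0, 0], "twist": [0, 0, 0], "fingers": 100},
  ],
)

```text
time: 7.18
tcp_pos: [0.4779, 0.1564, 0.0385]
eef_rot: [-178.9, -59.2, -162.2]
wrist_force: [0.7, -0.0, -0.2]
finger_gap: 0.0853
```

Call:
step_arm(
  moves=[
    {"delta_pos": [0.016, 0.0056, 0.01], "twist": [0, 0, 0], "fingers": 100},
    {"delta_pos": [0.016, 0.0056, 0.012], "twist": [0, 0, 0], "fingers": 100},
    {"delta_pos": [0.016, 0.0056, 0.02], "twist": [0, 0, 0], "fingers": 100},
    {"delta_pos": [0.016, 0.0056, 0.02], "twist": [0, 0, 0], "fingers": 100},
    {"delta_pos": [0, 0, 0.03], "twist": [0, 0, 0], "fingers": 100},
  ],
)

```text
time: 7.6
tcp_pos: [0.5416, 0.179, 0.1294]
eef_rot: [-179.0, -59.9, -162.1]
wrist_force: [0.3, 0.3, -0.6]
finger_gap: 0.0856
```

```bash
python3 where.py .0123 .002; sed 's/proj(c,\[g\])/proj(c,[[.487,.1595,.045]])/' look.py > lookc.py; python3 lookc.py L4 top wrist
```

```text
c [0.5507 0.1821 0.1373] to cradle [-0.0637 -0.0226 -0.0923] tilt 59.86261008883175 y [-0.3215  0.9469 -0.0085] x [-0.478 -0.154  0.865]
[ 13.7  55.   70.9  -5.  113.8 -94.1] [ 0.3  0.3 -0.6] 7.6
[0.54159567 0.17897284 0.12941991] [-179.03263753  -59.86339675 -162.08339814] [ 13.7  55.   70.9  -5.  113.8 -94.1] 7.6
grasp [0.5569 0.1842 0.1388] toolz [-0.818 -0.282 -0.502] y [-0.321  0.947 -0.008]
top 238.44529138324765 254.5874459959909
crop 193 209 4.333333333333333
wrist 315.4938443168466 307.3933506934561
crop 185 177 1.5
```

View pics/L4.png

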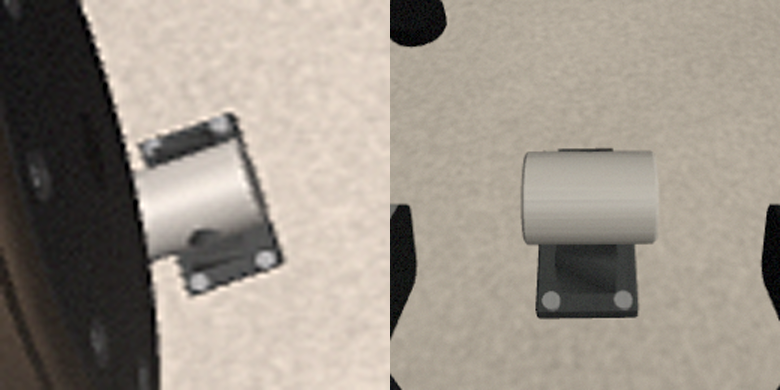

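Call:
step_arm(
  moves=[
    {"delta_pos": [-0.006, -0.002, 0.004], "twist": [2.13, -6.3, 0], "fingers": 100},
    {"delta_pos": [-0.006, -0.002, 0.004], "twist": [2.13, -6.3, 0], "fingers": 100},
    {"delta_pos": [-0.006, -0.002, 0.004], "twist": [2.13, -6.3, 0], "fingers": 100},
    {"delta_pos": [-0.006, -0.002, 0], "twist": [2.13, -6.3, 0], "fingers": 100},
    {"delta_pos": [-0.006, -0.002, 0], "twist": [2.13, -6.3, 0], "fingers": 100},
  ],
)

```text
time: 8.12
tcp_pos: [0.5117, 0.169, 0.1396]
eef_rot: [-179.5, -25.4, -161.8]
wrist_force: [1.1, -0.3, -0.9]
finger_gap: 0.0853
```

Call:
step_arm(
  moves=[
    {"delta_pos": [-0.006, -0.002, 0], "twist": [2.13, -6.3, 0], "fingers": 100},
    {"delta_pos": [-0.006, -0.002, 0], "twist": [2.13, -6.3, 0], "fingers": 100},
    {"delta_pos": [-0.006, -0.002, 0], "twist": [2.13, -6.3, 0], "fingers": 100},
    {"delta_pos": [-0.006, -0.002, 0], "twist": [2.13, -6.3, 0], "fingers": 100},
    {"delta_pos": [0, 0, 0], "twist": [0, 0, 0], "fingers": 100},
  ],
)

```text
time: 8.53
tcp_pos: [0.4831, 0.1599, 0.1417]
eef_rot: [-179.6, 3.1, -161.8]
wrist_force: [0.8, 0.5, 0.3]
finger_gap: 0.0849
```

```bash
python3 where.py .0123 .002;  python3 lookc.py L5 wrist scene; python3 - <<'E'
from ang import *
p=np.radians(-71);a=np.array([np.cos(p),np.sin(p),0])
for dx in(-.001,0,.001): print(cyl(calibration("top"),(239.2,263.5),np.array([.487+dx,.1595,.045]),a))
E
```

```text
c [0.4805 0.1591 0.1539] to cradle [ 0.0065  0.0004 -0.1089] tilt -3.0857257431597387 y [-0.3123  0.95   -0.0067] x [-0.949 -0.312 -0.054]
[ 10.9  24.8 112.9   0.   39.2 -97.4] [0.8 0.5 0.3] 8.5333
[0.48306203 0.15985904 0.14171309] [-179.6167355     3.08448705 -161.78400281] [ 10.9  24.8 112.9   0.   39.2 -97.4] 8.5333
grasp [0.4821 0.1597 0.1604] toolz [ 0.053  0.01  -0.999] y [-0.312  0.95  -0.007]
wrist 314.0281388171969 236.44938140279928
crop 184 106 1.5
scene 361.1061773388119 215.49321848386538
crop 316 170 4.333333333333333
(np.float64(-56.57347156535641), np.float64(-2.1971549960380377), np.False_)
(np.float64(-61.16591445645602), np.float64(-2.7105910064166414), np.False_)
(np.float64(-66.39368654539844), np.float64(-3.2602698242069383), np.False_)
```

View pics/L5.png

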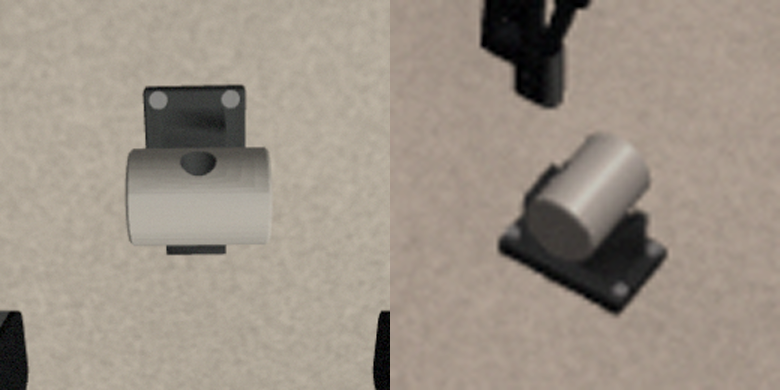

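The wrist view shows the hole clearly at crop (198,163), towards the robot and up. I'll measure it more precisely from here.

```bash
python3 - <<'E'
from ang import *
im=np.load("L5wrist.npy");g=cv2.cvtColor(im,cv2.COLOR_RGB2GRAY)
# columns: 184+198/1.5=316 ; print profile along column through the hole and beside it
print("hole col",g[200:275,316].tolist());print("side col",g[200:275,295].tolist())
x,y,w,h=285,205,65,70
m=(g[y:y+h,x:x+w]<62).astype(np.uint8)
for k in cv2.findContours(m,0,1)[0]:
    if cv2.contourArea(k)>30: print(cv2.boundingRect(k),cv2.contourArea(k),k.reshape(-1,2).mean(0)+[x,y])
c=calibration("wrist")
a=np.radians(-71.5);a=np.array([np.cos(a),np.sin(a),0])
for v in(204,206,208,212,214.5,222,224,268,270,272):
    print(v,cyl(c,(316,v),np.array([.487,.1595,.045]),a))
E
```

```text
hole col [44, 41, 45, 45, 48, 59, 59, 49, 46, 47, 47, 48, 49, 47, 45, 47, 47, 45, 48, 47, 45, 45, 46, 83, 100, 102, 110, 111, 110, 118, 120, 120, 123, 124, 123, 129, 131, 132, 133, 135, 134, 135, 134, 132, 134, 135, 134, 134, 134, 134, 134, 135, 136, 135, 136, 135, 134, 132, 134, 134, 132, 129, 128, 129, 127, 123, 122, 121, 118, 71, 41, 35, 41, 44, 39]
side col [41, 40, 43, 45, 47, 60, 60, 65, 65, 64, 66, 66, 68, 73, 79, 80, 82, 83, 87, 92, 94, 97, 98, 98, 104, 106, 108, 108, 113, 116, 117, 120, 125, 124, 123, 129, 131, 135, 133, 132, 133, 133, 135, 134, 133, 134, 134, 134, 135, 133, 134, 135, 132, 135, 135, 136, 133, 135, 134, 134, 131, 131, 127, 127, 128, 121, 120, 122, 119, 85, 40, 33, 29, 48, 52]
(10, 65, 39, 5) 152.0 [314. 272.]
(17, 0, 27, 18) 320.5 [313.3164557  211.24050633]
204 (np.float64(-79.27922084128588), np.float64(-1.0083212734894158), np.False_)
206 (np.float64(-72.78064131654371), np.float64(-1.0252016680923555), np.False_)
208 (np.float64(-67.28882856699556), np.float64(-1.0375811302376061), np.False_)
212 (np.float64(-57.95547347757044), np.float64(-1.0543244412069184), np.False_)
214.5 (np.float64(-52.802923739364246), np.float64(-1.0611132988418441), np.False_)
222 (np.float64(-39.02923361714659), np.float64(-1.0702202099522509), np.False_)
224 (np.float64(-35.61657936966236), np.float64(-1.0703956526695122), np.False_)
268 (np.float64(64.08196608178358), np.float64(-0.7890213758623815), np.True_)
270 (np.float64(63.8036147675923), np.float64(-0.7876063955010073), np.True_)
272 (np.float64(63.52545874069225), np.float64(-0.78632884366876), np.True_)
```

```bash
python3 - <<'E'
from ang import *
c=calibration("wrist");a=np.radians(-71.5);a=np.array([np.cos(a),np.sin(a),0])
def edges(C):
    v=np.arange(190,285,.1);ok=[x for x in v if not cyl(c,(316,x),C,a)[2]];return ok[0],ok[-1]
out=np.array([.949,.312,0])
for d in(-.003,-.002,-.001,0,.001,.002):
    C=np.array([.487,.1595,.045])+out*d
    e=edges(C);print(d,e,[cyl(c,(316,v),C,a)[0].round(1) for v in(206.3,222.6)])
E
```

```text
-0.003 (np.float64(195.4999999999997), np.float64(260.99999999999596)) [np.float64(-59.5), np.float64(-29.6)]
-0.002 (np.float64(197.0999999999996), np.float64(262.4999999999959)) [np.float64(-63.3), np.float64(-32.4)]
-0.001 (np.float64(198.6999999999995), np.float64(263.9999999999958)) [np.float64(-67.4), np.float64(-35.2)]
0 (np.float64(200.29999999999941), np.float64(265.4999999999957)) [np.float64(-71.9), np.float64(-38.0)]
0.001 (np.float64(201.89999999999932), np.float64(266.9999999999956)) [np.float64(-76.9), np.float64(-40.9)]
0.002 (np.float64(203.39999999999924), np.float64(268.39999999999554)) [np.float64(-82.9), np.float64(-43.8)]
```

With the silhouette matched, the hole spans -45° to -86°. That is 41° wide as expected, centred at -65°. I'll grip near upright here and then tilt about 65°.

Call:
step_arm(
  moves=[
    {"delta_pos": [0.003, 0, -0.03], "twist": [0, 0, 0], "fingers": 100},
    {"delta_pos": [0, 0, -0.03], "twist": [0, 0, 0], "fingers": 100},
    {"delta_pos": [0, 0, -0.025], "twist": [0, 0, 0], "fingers": 100},
    {"delta_pos": [0, 0, -0.01], "twist": [0, 0, 0], "fingers": 100},
    {"delta_pos": [0, 0, 0], "twist": [0, 0, 0], "fingers": 100},
  ],
)

```text
time: 9.05
tcp_pos: [0.4942, 0.1616, 0.0438]
eef_rot: [-179.6, 2.5, -161.8]
wrist_force: [-0.5, 0.4, -0.2]
finger_gap: 0.0855
```

```bash
python3 where.py .0123 .002
```

```text
c [0.4918 0.1608 0.056 ] to cradle [-0.0048 -0.0013 -0.011 ] tilt -2.5338421452368194 y [-0.3123  0.95   -0.0071] x [-0.949 -0.312 -0.044]
[ 10.9  35.1 115.1  -0.2  27.3 -97.2] [-0.5  0.4 -0.2] 9.05
```

Call:
step_arm(
  moves=[
    {"delta_pos": [-0.004, -0.0012, -0.012], "twist": [0, 0, 0], "fingers": 100},
    {"delta_pos": [0, 0, 0], "twist": [0, 0, 0], "fingers": 40},
    {"delta_pos": [0, 0, 0], "twist": [0, 0, 0], "fingers": 0},
    {"delta_pos": [0, 0, 0], "twist": [0, 0, 0], "fingers": 0},
    {"delta_pos": [0, 0, 0], "twist": [0, 0, 0], "fingers": 0},
  ],
)

```text
time: 9.47
tcp_pos: [0.4932, 0.1611, 0.0336]
eef_rot: [-179.6, 2.4, -161.8]
wrist_force: [-0.5, -0.2, -1.0]
finger_gap: 0.055
```

Call:
step_arm(
  moves=[
    {"delta_pos": [0, 0, 0], "twist": [0, 0, 0], "fingers": 0},
    {"delta_pos": [0, 0, 0], "twist": [0, 0, 0], "fingers": 0},
    {"delta_pos": [0, 0, 0], "twist": [0, 0, 0], "fingers": 0},
  ],
)

```text
time: 9.72
tcp_pos: [0.4944, 0.1614, 0.0356]
eef_rot: [-179.6, 2.6, -161.8]
wrist_force: [-0.6, 0.3, -1.4]
finger_gap: 0.0552
```

```bash
python3 where.py .0123 .002;python3 look.py L6 wrist scene
```

```text
c [0.4919 0.1607 0.0478] to cradle [-0.0049 -0.0012 -0.0028] tilt -2.5706077514079517 y [-0.3128  0.9498 -0.0075] x [-0.949 -0.313 -0.045]
[ 10.9  36.  115.3  -0.2  26.1 -97.2] [-0.6  0.3 -1.4] 9.7167
[0.49437315 0.16144435 0.03563212] [-179.57203635    2.56894835 -161.75407963] [ 10.9  36.  115.3  -0.2  26.1 -97.2] 9.7167
grasp [0.4935 0.1613 0.0543] toolz [ 0.045  0.007 -0.999] y [-0.313  0.95  -0.007]
wrist 314.3088843744805 346.64482592473206
crop 184 216 1.5
scene 363.86158753723817 214.21852333918548
crop 318 169 4.333333333333333
```

View pics/L6.png

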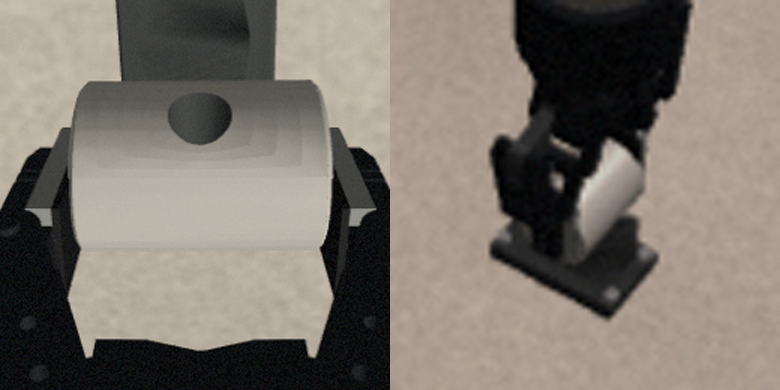

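Held, with the hole visible in the wrist crop at (199,118). I'll lift and tilt about 65°.

Call:
step_arm(
  moves=[
    {"delta_pos": [0, 0, 0.01], "twist": [0, 0, 0], "fingers": 0},
    {"delta_pos": [0, 0, 0.035], "twist": [0, 0, 0], "fingers": 0},
    {"delta_pos": [0, 0, 0.035], "twist": [0, 0, 0], "fingers": 0},
    {"delta_pos": [0, 0, 0.03], "twist": [0, 0, 0], "fingers": 0},
    {"delta_pos": [0, 0, 0.02], "twist": [-2.2, 6.65, 0], "fingers": 0},
  ],
)

```text
time: 10.23
tcp_pos: [0.4892, 0.1604, 0.166]
eef_rot: [-179.7, -4.2, -161.8]
wrist_force: [1.0, 0.2, -0.4]
finger_gap: 0.0552
```

Call:
step_arm(
  moves=[
    {"delta_pos": [0, 0, 0], "twist": [-2.2, 6.65, 0], "fingers": 0},
    {"delta_pos": [0, 0, 0], "twist": [-2.2, 6.65, 0], "fingers": 0},
    {"delta_pos": [0, 0, 0], "twist": [-2.2, 6.65, 0], "fingers": 0},
    {"delta_pos": [0, 0, 0], "twist": [-2.2, 6.65, 0], "fingers": 0},
    {"delta_pos": [0, 0, 0], "twist": [-2.2, 6.65, 0], "fingers": 0},
  ],
)

```text
time: 10.65
tcp_pos: [0.4906, 0.1606, 0.1815]
eef_rot: [-179.3, -39.7, -161.9]
wrist_force: [-0.0, -0.9, -1.9]
finger_gap: 0.0553
```

Call:
step_arm(
  moves=[
    {"delta_pos": [0, 0, 0], "twist": [-2.2, 6.65, 0], "fingers": 0},
    {"delta_pos": [0, 0, 0], "twist": [-2.2, 6.65, 0], "fingers": 0},
    {"delta_pos": [0, 0, 0], "twist": [-2.2, 6.65, 0], "fingers": 0},
    {"delta_pos": [0, 0, 0], "twist": [0, 0, 0], "fingers": 0},
    {"delta_pos": [0, 0, 0], "twist": [0, 0, 0], "fingers": 0},
  ],
)

```text
time: 11.07
tcp_pos: [0.4925, 0.1614, 0.183]
eef_rot: [-179.1, -61.7, -162.2]
wrist_force: [0.1, 0.7, -0.5]
finger_gap: 0.055
```

```bash
python3 where.py .012 0;python3 look.py L7 top scene
```

```text
c [0.5025 0.1648 0.1887] to cradle [-0.0155 -0.0053 -0.1437] tilt 61.69597651273373 y [-0.3195  0.9475 -0.0075] x [-0.451 -0.145  0.88 ]
[ 13.3  48.4  78.8  -5.4 114.3 -94.4] [ 0.1  0.7 -0.5] 11.0667
[0.49250221 0.16142298 0.18300886] [-179.08786404  -61.69622859 -162.16695199] [ 13.3  48.4  78.8  -5.4 114.3 -94.4] 11.0667
grasp [0.5081 0.1667 0.1919] toolz [-0.833 -0.285 -0.474] y [-0.32   0.948 -0.008]
top 219.45299469938936 236.39698418578365
crop 174 191 4.333333333333333
scene 374.6715497051193 172.12056849512126
crop 329 127 4.333333333333333
```

View pics/L7.png

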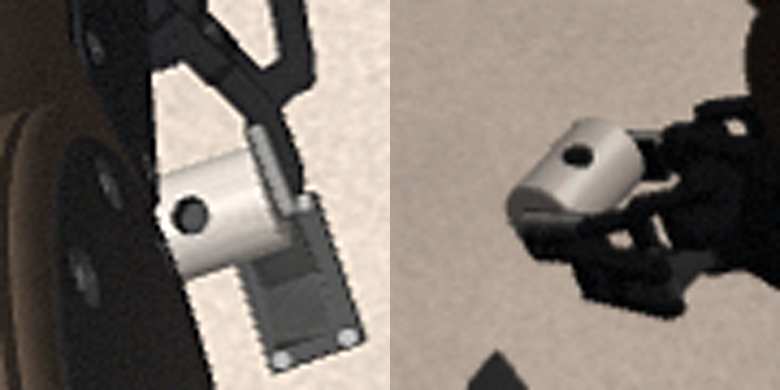

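The hole is nearly facing up: top crop (190,215) is mid-barrel, and scene crop (577,155). Now I'll swing over to the tray, keeping the arm configuration and turning -36° about z.

Call:
step_arm(
  moves=[
    {"delta_pos": [0.008, -0.033, 0], "twist": [0, 0, -3.6], "fingers": 0},
    {"delta_pos": [0.008, -0.033, 0], "twist": [0, 0, -3.6], "fingers": 0},
    {"delta_pos": [0.008, -0.033, 0], "twist": [0, 0, -3.6], "fingers": 0},
    {"delta_pos": [0.008, -0.033, 0], "twist": [0, 0, -3.6], "fingers": 0},
    {"delta_pos": [0.006, -0.033, 0], "twist": [0, 0, -3.6], "fingers": 0},
  ],
)

```text
time: 11.58
tcp_pos: [0.5286, -0.0014, 0.1902]
eef_rot: [-179.2, -60.2, -179.9]
wrist_force: [0.3, -0.2, -0.7]
finger_gap: 0.0554
```

Call:
step_arm(
  moves=[
    {"delta_pos": [-0.004, -0.033, 0], "twist": [0, 0, -3.6], "fingers": 0},
    {"delta_pos": [-0.006, -0.033, 0], "twist": [0, 0, -3.6], "fingers": 0},
    {"delta_pos": [-0.006, -0.033, 0], "twist": [0, 0, -3.6], "fingers": 0},
    {"delta_pos": [-0.007, -0.033, 0], "twist": [0, 0, -3.6], "fingers": 0},
    {"delta_pos": [0, 0, 0], "twist": [0, 0, 0], "fingers": 0},
  ],
)

```text
time: 12.0
tcp_pos: [0.5036, -0.146, 0.1973]
eef_rot: [-178.9, -58.5, 164.2]
wrist_force: [-0.3, 0.4, -2.0]
finger_gap: 0.0549
```

```bash
python3 where.py .012 0;python3 look.py L8 top scene
```

```text
c [ 0.5135 -0.1486  0.2035] to cradle [-0.0265  0.3081 -0.1585] tilt 54.017486681138884 y [ 0.2567  0.9664 -0.0101] x [-0.502  0.142  0.853]
[-20.8  46.5  78.2  -5.8 113.5 -94.9] [-0.3  0.4 -2. ] 12.0
[ 0.50364232 -0.14604217  0.19725962] [-178.89378492  -58.51977135  164.17935562] [-20.8  46.5  78.2  -5.8 113.5 -94.9] 12.0
grasp [ 0.5191 -0.15    0.207 ] toolz [-0.826  0.214 -0.522] y [ 0.257  0.966 -0.01 ]
top 419.41853724204447 227.87531872717162
crop 374 182 4.333333333333333
scene 236.41848096790517 246.60285866043782
crop 191 201 4.333333333333333
```

View pics/L8.png

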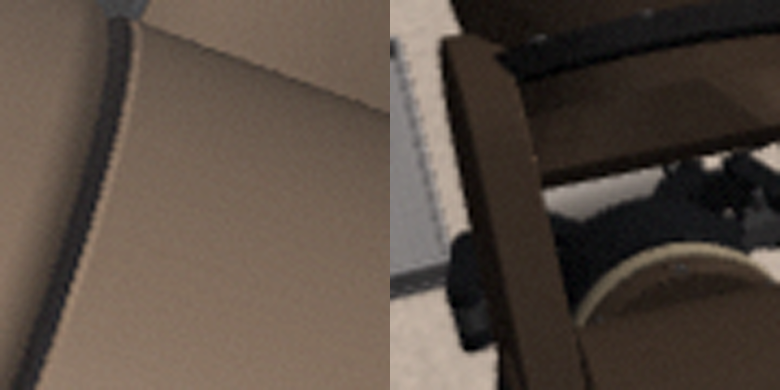

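The arm blocks both fixed cameras here, so I'll use the wrist camera, and cross-check against the earlier L7 top picture.

```bash
python3 - <<'E'
from ang import *
from scipy.optimize import brentq
im=grab_frame("wrist");np.save("w8.npy",im);save(im,"w8.png")
p,M=tool();c=calibration("wrist");C=p-M[:,2]*.012;a=M[:,1]
print("proj centre",proj(c,[C]),"axis tilt",np.degrees(np.arcsin(a[2])))
g=cv2.cvtColor(im,cv2.COLOR_RGB2GRAY)
x,y,w,h=250,240,130,140
m=(g[y:y+h,x:x+w]<55).astype(np.uint8)
for k in cv2.findContours(m,0,1)[0]:
    if cv2.contourArea(k)>100: print(cv2.boundingRect(k),cv2.contourArea(k))
print(g[230:420:2,316].tolist());print(g[230:420:2,280].tolist())
E
```

```text
proj centre [[315.90632066 335.16465311]] axis tilt -0.4769643177179477
(46, 39, 42, 34) 1049.5
[135, 138, 138, 141, 133, 140, 136, 139, 138, 140, 140, 141, 143, 137, 140, 139, 142, 139, 142, 144, 126, 129, 133, 136, 67, 22, 25, 25, 24, 29, 26, 28, 26, 29, 18, 26, 28, 25, 24, 21, 24, 61, 140, 141, 141, 142, 141, 142, 142, 142, 141, 141, 141, 130, 131, 129, 126, 125, 121, 121, 116, 113, 111, 109, 106, 105, 100, 96, 97, 92, 89, 84, 80, 75, 73, 72, 67, 56, 92, 116, 115, 117, 115, 114, 114, 114, 113, 113, 113, 112, 112, 114, 114, 113, 111]
[139, 138, 138, 137, 138, 137, 141, 138, 140, 141, 138, 142, 138, 139, 136, 131, 137, 137, 136, 137, 125, 131, 134, 135, 138, 138, 137, 141, 142, 139, 142, 143, 142, 142, 142, 138, 139, 140, 141, 140, 140, 139, 140, 141, 144, 142, 142, 142, 142, 143, 142, 141, 139, 133, 129, 129, 125, 125, 123, 120, 115, 115, 111, 107, 104, 102, 102, 97, 96, 91, 88, 84, 78, 77, 73, 73, 68, 138, 113, 98, 59, 66, 111, 109, 111, 114, 110, 110, 110, 111, 110, 109, 108, 111, 108]
```

View pics/w8.png

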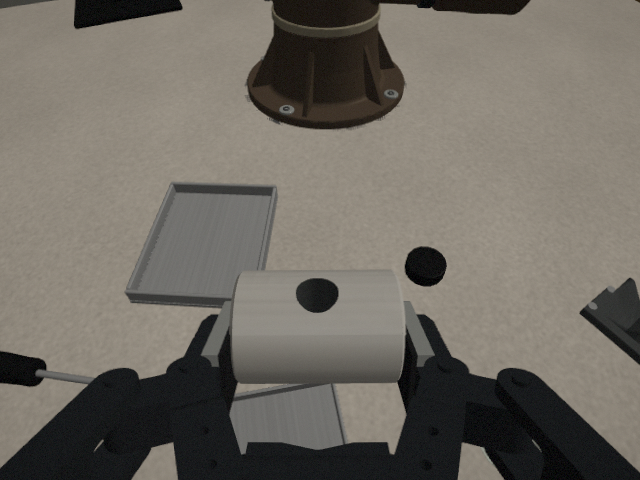

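The wrist view shows the barrel held above the small tray. Its edges are at rows 270 and 384, and the hole runs from 278.5 to 312.5 at column 316.

```bash
cat > fit.py <<'E'
from ang import *
def fit(c,u,vt,vb,h1,h2,C,a,b):
    # a axis, slide centre perpendicular to view & along view to match both silhouette edges, then hole edges
    o=-np.array(c["R"]).T@np.array(c["t"]);d=(C-o);D=np.linalg.norm(d);d/=D
    n=np.cross(a,d);n/=np.linalg.norm(n)
    def tang(v):
        r=ray(c,(u,v))[1]; return np.arctan2(r@n,r@d)
    t1,t2=tang(vt),tang(vb);mid=(t1+t2)/2;half=abs(t1-t2)/2
    dist=.02/np.sin(half);print("dist from size",dist,"kin",D,"lateral mm",np.tan(mid)*D*1e3)
    C2=o+D*(d+np.tan(mid)*n)
    A=[cyl(c,(u,v),C2,a)for v in(h1,h2)];print("fitted C",C2.round(4),"edges",[x[0].round(1) for x in A],"hole",np.mean([x[0] for x in A]).round(1),"axial",A[0][1])
E
python3 - <<'E'
from fit import *
p,M=tool();fit(calibration("wrist"),317,269.7,384.3,278.6,312.2,p-M[:,2]*.012,M[:,1],0)
E
```

```text
dist from size 0.15001074014575505 kin 0.152849983270328 lateral mm 3.4234525127214694
fitted C [ 0.512  -0.1418  0.2049] edges [np.float64(-24.8), np.float64(15.4)] hole -4.7 axial 0.4083943896100989
```

Hole measured at -4.7°, with its 40° span matching the size. I need about 5° more tilt, then move to the centre and lower.

```bash
python3 - <<'E'
from ang import *
p,M=tool();C=p-M[:,2]*.012;print(p,C,np.array([.5125,-.166,.1])-C,"y",M[:,1],"tilt",np.degrees(np.arccos(-M[2,2])),state()["time"])
E
```

```text
[ 0.50500865 -0.1400665   0.1971195 ] [ 0.51494938 -0.14255364  0.20336417] [-0.00244938 -0.02344636 -0.10336417] y [ 0.24762537  0.9688201  -0.0083245 ] tilt 58.64161509955414 12.15
```

Call:
step_arm(
  moves=[
    {"delta_pos": [-0.0015, -0.012, -0.02], "twist": [0.9, 3.4, 0], "fingers": 0},
    {"delta_pos": [-0.0015, -0.0115, -0.025], "twist": [0.9, 3.4, 0], "fingers": 0},
    {"delta_pos": [0, 0, -0.025], "twist": [0, 0, 0], "fingers": 0},
    {"delta_pos": [0, 0, -0.02], "twist": [0, 0, 0], "fingers": 0},
    {"delta_pos": [0, 0, 0], "twist": [0, 0, 0], "fingers": 0},
  ],
)

```text
time: 12.57
tcp_pos: [0.5041, -0.1564, 0.1087]
eef_rot: [-179.1, -65.1, 165.7]
wrist_force: [-0.6, 0.1, -2.2]
finger_gap: 0.055
```

Call:
step_arm(
  moves=[
    {"delta_pos": [0, 0, 0], "twist": [0, 0, 0], "fingers": 0},
    {"delta_pos": [0, 0, 0], "twist": [0, 0, 0], "fingers": 0},
  ],
)

```text
time: 12.73
tcp_pos: [0.5048, -0.1537, 0.1098]
eef_rot: [-179.1, -65.1, 166.0]
wrist_force: [1.1, 0.1, -2.1]
finger_gap: 0.0551
```

```bash
cat > w.py <<'E'
from ang import *
import sys
im=grab_frame("wrist");np.save(sys.argv[1]+".npy",im);save(im,sys.argv[1]+".png")
p,M=tool();C=p-M[:,2]*.012;print(p,C,np.array([.5125,-.166,.1])-C,"y",M[:,1],"tilt",np.degrees(np.arccos(-M[2,2])),state()["time"])
g=cv2.cvtColor(im,cv2.COLOR_RGB2GRAY)
for u in(317,280): print(list(zip(range(262,400,1),g[262:400,u].tolist()))[:60:1] if u==317 else "",g[372:396,u].tolist())
E
python3 w.py w9
```

```text
[ 0.50502921 -0.15364034  0.11029574] [ 0.51563128 -0.15608449  0.11535759] [-0.00313128 -0.00991551 -0.01535759] y [ 0.22764436  0.97372175 -0.00663283] tilt 65.05039960688198 12.7833
[(262, 141), (263, 141), (264, 140), (265, 141), (266, 137), (267, 137), (268, 137), (269, 141), (270, 128), (271, 129), (272, 132), (273, 136), (274, 138), (275, 137), (276, 139), (277, 138), (278, 67), (279, 20), (280, 19), (281, 24), (282, 24), (283, 24), (284, 24), (285, 27), (286, 26), (287, 26), (288, 26), (289, 25), (290, 25), (291, 28), (292, 25), (293, 21), (294, 24), (295, 24), (296, 21), (297, 29), (298, 26), (299, 25), (300, 27), (301, 29), (302, 21), (303, 23), (304, 25), (305, 25), (306, 26), (307, 28), (308, 29), (309, 30), (310, 21), (311, 20), (312, 45), (313, 135), (314, 138), (315, 138), (316, 140), (317, 140), (318, 139), (319, 138), (320, 139), (321, 137)] [77, 78, 75, 79, 73, 73, 72, 71, 71, 68, 71, 88, 109, 114, 115, 116, 114, 115, 114, 113, 113, 115, 114, 112]
 [80, 76, 76, 75, 77, 70, 71, 73, 72, 68, 70, 82, 108, 110, 109, 108, 112, 110, 111, 111, 110, 108, 111, 111]
```

View pics/w9.png

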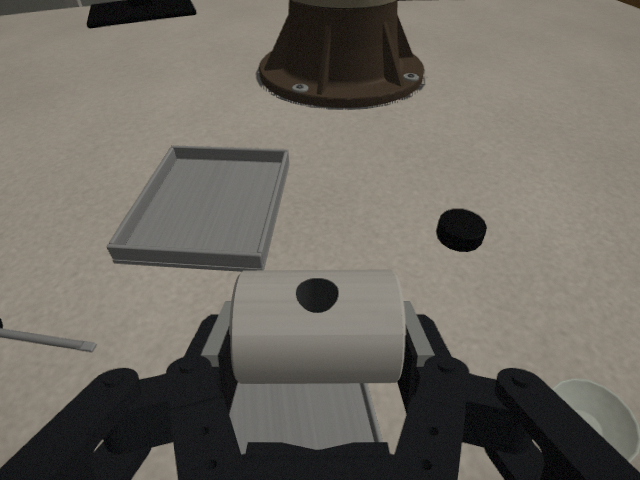

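No slip in the hand, and the hole should now be at about +1.7°. One small shift to centre it over the tray.

Call:
step_arm(
  moves=[
    {"delta_pos": [-0.003, -0.011, -0.012], "twist": [-0.3, -1.2, 0], "fingers": 0},
    {"delta_pos": [0, 0, 0], "twist": [0, 0, 0], "fingers": 0},
    {"delta_pos": [0, 0, 0], "twist": [0, 0, 0], "fingers": 0},
    {"delta_pos": [0, 0, 0], "twist": [0, 0, 0], "fingers": 0},
  ],
)

```text
time: 13.12
tcp_pos: [0.5039, -0.1631, 0.1035]
eef_rot: [-179.0, -63.4, 166.1]
wrist_force: [0.6, -0.2, -2.4]
finger_gap: 0.0548
```

```bash
python3 - <<'E'
from fit import *
im=grab_frame("wrist");save(im,"w10.png")
s=state();p,M=tool();C=p-M[:,2]*.012;print("C",C,"tilt",np.degrees(np.arccos(-M[2,2])),"y",M[:,1],s["joint_velocities"].round(2),s["finger_gap"])
g=cv2.cvtColor(im,cv2.COLOR_RGB2GRAY)
print(g[266:282,317].tolist(),g[306:318,317].tolist(),g[378:390,317].tolist())
fit(calibration("wrist"),317,269.7,384.0,278.0,312.2,C,M[:,1],0)
# bystanders, top view
t=grab_frame("top");save(t,"t10.png")
d=cv2.absdiff(t,np.load("top0.npy")).max(2);print([ (n,int(d[y-14:y+14,x-14:x+14].max())) for n,x,y in(("dish",323,227),("cap",320,312),("oil",317,124),("box",414,126),("mouse",114,200),("driver",510,303))])
E
```

```text
C [ 0.5144966  -0.16541023  0.1090995 ] tilt 63.34578235882412 y [ 0.22465969  0.9744042  -0.00802968] [-0.02  0.38  0.01 -0.06 -0.29 -0.04] 0.05559767692607171
[140, 141, 141, 142, 126, 126, 128, 134, 133, 133, 136, 138, 70, 23, 24, 25] [24, 21, 27, 25, 22, 26, 45, 132, 135, 137, 137, 138] [72, 72, 72, 68, 69, 89, 109, 109, 112, 112, 114, 111]
dist from size 0.1503795796194323 kin 0.1527812702437002 lateral mm 3.3324730684280146
fitted C [ 0.5117 -0.1648  0.1108] edges [np.float64(-21.0), np.float64(20.3)] hole -0.4 axial 0.4296188182904355
[('dish', 85), ('cap', 78), ('oil', 79), ('box', 108), ('mouse', 62), ('driver', 71)]
```

View pics/t10.png

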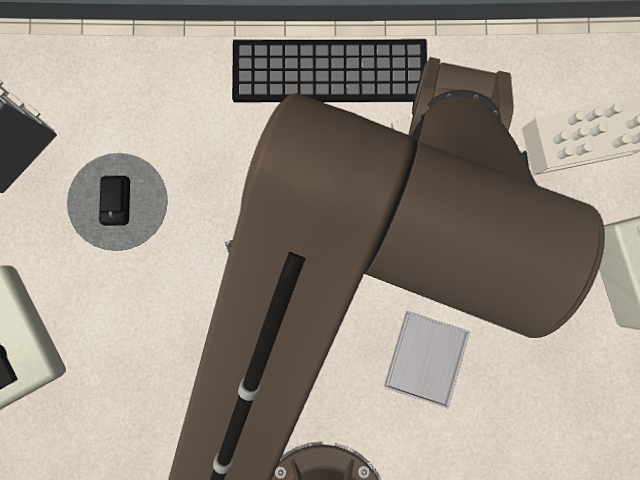

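View pics/w10.png

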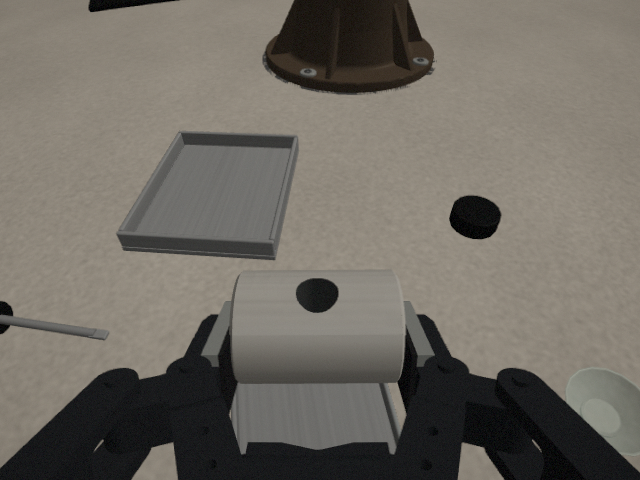

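The hole is at -0.4°, and the barrel is centred over the tray. I'll let it settle, then take one scene look to check the slide box and clearances.

Call:
step_arm(
  moves=[
    {"delta_pos": [0, 0, 0], "twist": [0, 0, 0], "fingers": 0},
    {"delta_pos": [0, 0, 0], "twist": [0, 0, 0], "fingers": 0},
    {"delta_pos": [0, 0, 0], "twist": [0, 0, 0], "fingers": 0},
    {"delta_pos": [0, 0, 0], "twist": [0, 0, 0], "fingers": 0},
  ],
)

```text
time: 13.55
tcp_pos: [0.5043, -0.1626, 0.1044]
eef_rot: [-179.0, -63.3, 166.1]
wrist_force: [0.1, -0.4, -1.4]
finger_gap: 0.0548
```

```bash
python3 - <<'E'
from ang import *
save(grab_frame("scene"),"s11.png")
s=state();p,M=tool();print(p-M[:,2]*.012,np.degrees(np.arccos(-M[2,2])),s["joint_velocities"].round(2),s["wrist_force"],s["time"])
E
```

```text
[ 0.51476608 -0.16493389  0.10973021] 63.3327503888343 [-0.09  0.04  0.03 -0.07 -0.11  0.03] [ 0.89806525 -0.68514104 -1.15469888] 13.6
```

View pics/s11.png

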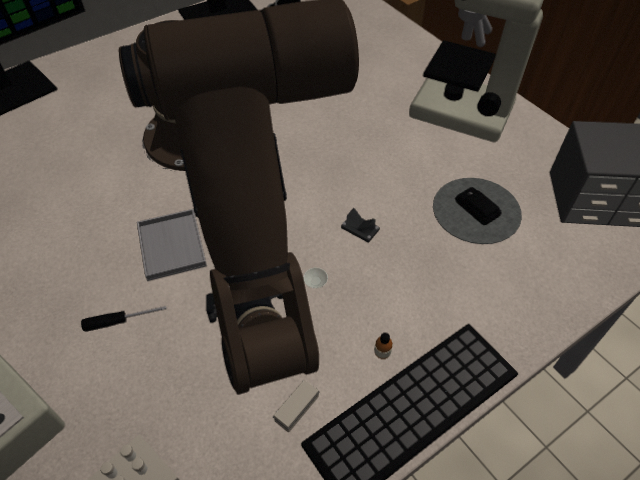

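The scene shows the slide box at (296,402), bottle (384,345), screwdriver, mouse and dish all where they were. The cap looks unmoved in the wrist view, and the cradle is empty. I'm handing the job in.

```bash
python3 -c "
from workcell import *
print(job_done())"
```

```text
the job is handed in; nothing more can be done
None
```

I handed the job in at about 13.6 s, with the barrel held hole-up and level over the small tray. No verdict came back.

**What I did:** I gripped the barrel by its flat ends and tilted it about 63° to find the hole on its underside. I set it back in the cradle, re-gripped with the tool upright, tilted it about 65° and carried it to the tray.

**Last checks:**
- **Hole:** the wrist camera put it 0.4° from straight up. Its measured width was 41°, as the 14 mm size requires.
- **Level:** the barrel axis was within 0.5° of level.
- **Position:** the barrel centre was about 3 mm from the tray's centre and about 107 mm above its floor, so clear of tray, cradle and bench.
- **Hold:** the barrel was at rest with a finger gap of 55 mm and a 60 N grip setting, and it had not moved in the fingers since the re-grip.
- **Bystanders:** in the last pictures all six looked in place, judged by eye.

**What disagreed or failed:**
- An automatic picture comparison for the bystanders was no use, because brightness changed and the arm covered some of them.
- At the tray the arm blocked both fixed cameras, so the final hole angle rests on the wrist camera alone.
- The barrel centre fitted from the wrist picture differed from the arm's own reading by about 3 mm.

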